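Open out the folding drying rack

TASK

Open out the folded wooden drying rack on the draining board: push the steel turn-button aside until it no longer holds the folded leaf, then swing the leaf over its spine and press it down until it lies fully flat on the other side, level with the fixed half. Do it gently by pushing with the fingertips only: the leaf is not to be pinched or slammed, and the glasses and the cup behind the rack must stay where they stand.

Things in the scene. Friction and masses are not known exactly. Their poses are not given: they have to be found in the camera images.
- rack: Fixed half of a folding rack of light wood; cannot be shifted. Origin on the worktop (z = 0) right under the middle of the spine; x along the spine, z up. It reaches from the spine to y = 0.120, x = -0.085 to 0.085, slats' top at z = 0.046. The leaf lies folded on it and is to land on the -y side. A post 26 (x) by 24 mm (y), 55 mm high, at x = 0, y = 0.163 carries the turn-button.
- spine (a point): Middle of the spine: point on the hinge axis, 46 mm above the worktop; its x is the hinge axis.
- leaf (a joint): Leaf angle (rad): 0 folded on the fixed half, 1.57 upright, 3.14 (stop) flat on the other side. Stiff hinge: it stays where it is left; about 4 N at the outer edge raise it. 170 mm along the spine, 142 mm from hinge axis to edge, 18 mm thick; at its outer corners two feet (up while folded, top 92 mm above the worktop), outer faces 120 mm from the axis, 73 mm either side of the middle.
- lip_edge (a point): Middle of the outer edge of the leaf's lip, its outermost board (leaf_c8, 170 mm long, 5 mm thick, 112 to 142 mm from the hinge axis), on the face that lies down while folded and up when opened. While folded the lip sticks out 22 mm past the fixed half with 46 mm free below (except at the post and its arm, within 13 mm of the middle), so a fingertip can reach under it.
- button (a joint): Turn-button angle (rad): 0 points in over the lip and locks it; + turns its end to the rack's +x; stops at 1.75 and -1.75; stays where it is left (light friction). Clear of the leaf beyond 1.2 either way. Steel tab 14 mm wide, 5 mm thick, underside 57.5 mm above the worktop, reaching 36 mm from its upright pivot (rack x = 0, y = 0.162) and 16 mm behind it.
- knob_top (a point): Middle of the top of the turn-button's thumb knob: an upright pin 12 mm in diameter, 18 mm high above the tab, top 80.5 mm above the worktop, 26 mm from the pivot.
- tumbler_a: Glass tumbler standing upside down behind the rack, 69 mm wide, 100 mm high, origin at the centre of its underside. Bystander.
- tumbler_d: Glass tumbler standing upside down behind the rack, 69 mm wide, 112 mm high, origin at the centre of its underside. Bystander.
- coffee_cup: Small coffee cup with a handle behind the rack, 89 by 58 mm, 56 mm high, origin on its underside. Bystander.
- lip_back (a point): Middle of the batten (leaf_c9, 158 by 22 by 3.5 mm) on the back of the lip, on the side that lies up while folded, its face 54.5 mm above the worktop then. Touching the lip and this batten at once counts as pinching.

How it is judged:
By the outcome, as a careful person would: the job done as asked, in the order asked, and still so for the second after the job is handed in, with the robot touching nothing.
It also fails if it takes over 51 s, if anything falls off the work surface, if the arm or the gripper's body presses on something with over 40 N, if the wrist force passes 120 N, or if a joint passes its speed limit or range.

ROBOT

A 7-joint arm with a two-finger parallel gripper is mounted at the origin on a cart in front of the work surface, level with it; the furniture and walls round the work are solid. World frame = base frame: x ahead of the robot, y to its left, z up, the work surface at z = 0. Lengths are in mm, angles in rad, forces in N, time in s.
With the tool pointing down it reaches from about 400 to 850 mm from the base axis. Payload 4.4 kg.
Tool frame: the origin (TCP) lies on the front face of the gripper's body, between the roots of the fingers; the fingertips stand 97 mm ahead of it and the grasp point (between the pads) lies 78 mm ahead of it; z points along the fingers, x is the direction in which the jaws open and shut, and the axes are right-handed (so a half turn about z gives the same grasp; the last joint's range is limited). The gripper opens to 94 mm and grips with 3 to 60 N. Pads are 16 mm wide; open, the fingers measure 119 mm over their backs; the gripper's body (75 mm by 177 mm) begins 78 mm behind the grasp point.
Start: joints at [-1.396, 0.628, 0.038, 1.517, -0.027, 0.996, -0.02], TCP at [154.989, 631.265, 302.678] pointing down, gripper open.
Joint ranges: [-3.06, 3.06], [-0.37, 2.12], [-1.25, 1.32], [0.18, 2.47], [-1.1, 4.24], [0.23, 1.98], [-2.94, 2.94]. Speed limits (rad/s): [2.57, 2.57, 3.14, 3.14, 3.14, 3.14, 3.14].

INTERFACE

Orientations are given as a unit quaternion [w, x, y, z].
In Python, from bench import state, get_image, get_calibration, job_done gives the robot as it stands. The module is installed in compiled form; this text tells all that it offers.
- The arm moves only by the shell command python3 -m creep 'ROWS' [OPENING] [FORCE]. ROWS is JSON, a list of rows, each a list of 6 numbers: the shift along the tool's x, y, z in units of 50 cm (1.0 is 50 cm), then the turn, a rotation vector about the tool's x, y, z in units of 60 degrees (1.0 is 60 degrees). In form: [[tx, ty, tz, wx, wy, wz], ...]. A call has 1 to 10 rows; each row is the pose to reach, as a shift and turn from the pose commanded when the call began, along the tool's axes at that moment; what a row does not reach only later rows make up. A row lasts 1/10 s, in which the tool goes at most 50 mm and 8.59 degrees, less where a joint would pass 70% of its speed; a pose out of reach is approached as far as the arm can. A call with a number of a shift or a turn outside -1 to 1 is refused whole. A call with a gripper value outside its range is refused whole. OPENING is the finger opening in mm, from 0 to 94, set as the call begins (- or left out, the last holds). The fingers move at their own pace and stop on an object; FORCE is the grip in N (left out, the last holds). Time passes only in rows, so rows that repeat a pose let the fingers close. It gives the time, the measured TCP pose, the force and the opening at its end, in the units of the state.
- state(): the state, without advancing time (a new reading comes with each control period).
- get_image(name): name is "scene" or "top"; returns the picture (420x560x3 uint8, red, green, blue); there is no depth.
- get_calibration(name): a dict with "fx", "fy", "cx", "cy" (pixels), "k1" (the pictures are not rectified: a ray, as slopes to the right and down, at radius r is drawn at 1 + k1 r^2 times it, then the intrinsics apply), "rvec" (rotation vector, rad) and "tvec" (3), from world to camera coordinates, as OpenCV has them. Camera axes: x right, y down, z forward; pixel columns grow to the right and rows downward; lengths in mm; the calibration is good to about 2 mm. A picture is of the moment at which its call begins. get_calibration takes no time and is no camera call.
- job_done(): hands the job in, once; it reports no verdict.
The state is a dict: "t": time; "joint_positions": joint angles; "dq": joint speeds; "joint_torque": joint torques, N m; "eef_pos": TCP position; "eef_rot": TCP orientation; "ft_force": force on the tool from outside, world axes, zero at the start; "ft_torque": the same for the moment, N m; "finger_gap": opening from 0.0 (shut) to 1.0 (fully open).
Only numpy, scipy, OpenCV 4.12 (cv2) and the standard library are available. Lean on these libraries where they do the work, as an engineer would, in place of code of your own. Each camera call takes 0.05 s, during which the arm holds its last target.

## Working session

There is one attempt and no reset: what is moved stays moved. The work goes in short steps, Python scripts to look and compute and a shell command to move; the robot and the scene stay as the last step left them, time stands still between calls to the robot, and variables do not carry over. Pictures are saved under pics/ and viewed, and the job is handed in when it is done.

```bash
mkdir -p pics; ls
python3 - <<'E'
from bench import *
import cv2
for n in("scene","top"):
    cv2.imwrite(f"pics/{n}0.png",get_image(n)[:,:,::-1]); print(n,get_calibration(n))
print(state())
E
```

```text
pics
scene {'fx': 498.2908982599097, 'fy': 498.2908982599097, 'cx': 273.00613018934934, 'cy': 209.08470069421097, 'k1': -0.012125510035960957, 'rvec': array([ 1.98629105, -0.91529004,  0.48093743]), 'tvec': array([-292.39612922,  355.79643726,  539.44369692])}
top {'fx': 412.9941027652775, 'fy': 412.9941027652775, 'cx': 285.580102311845, 'cy': 210.44886758140407, 'k1': -0.03923172079874007, 'rvec': array([ 1.9596086 , -2.25193827,  0.24842082]), 'tvec': array([207.36399442, 574.80002265, 806.59974739])}
{'t': 0.1, 'joint_positions': array([-1.3957959 ,  0.62926823,  0.03845821,  1.51823446, -0.02698481,
        0.99629361, -0.01997525]), 'dq': array([ 0.00034967, -0.00250154,  0.00030137, -0.00671058, -0.00097031,
       -0.000181  , -0.00040049]), 'joint_torque': array([ 1.57140003e-03, -5.50781322e+01,  1.14687681e+00, -1.87112385e+01,
       -5.22278377e-02,  1.92988047e-02,  5.07940229e-05]), 'eef_pos': array([154.8906408 , 630.84261863, 301.84745773]), 'eef_rot': array([ 5.34614100e-04,  7.86910708e-01,  6.17066308e-01, -6.51342130e-04]), 'ft_force': array([ 0.07922859,  0.41305801, -0.67594632]), 'ft_torque': array([ 0.00012707, -0.01862112,  0.01072927]), 'finger_gap': 1.0004731690608595}
```

View pics/scene0.png

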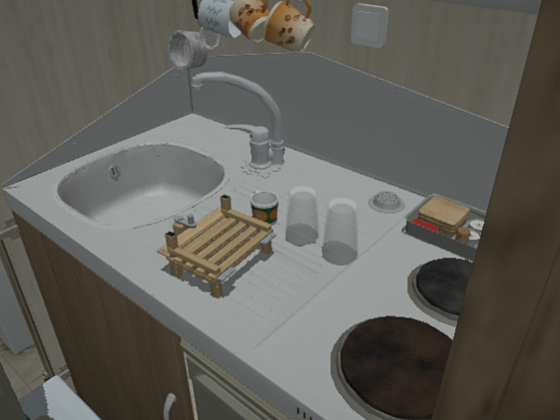

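View pics/top0.png

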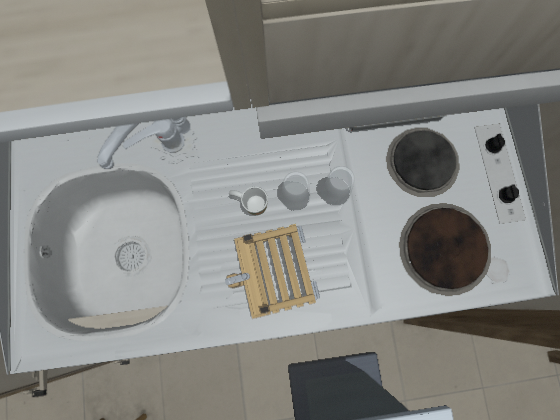

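```bash
cat > h.py <<'E'
import numpy as np,cv2
from bench import *
from scipy.spatial.transform import Rotation as R
def cam(n):
    c=get_calibration(n);return c,np.array([[c['fx'],0,c['cx']],[0,c['fy'],c['cy']],[0,0,1]]),np.array([c['k1'],0,0,0,0.])
def proj(n,P):
    c,K,D=cam(n);return cv2.projectPoints(np.array(P,float).reshape(-1,3),c['rvec'],c['tvec'],K,D)[0].reshape(-1,2)
def atz(n,uv,z):
    c,K,D=cam(n);Rm=cv2.Rodrigues(c['rvec'])[0];C=-Rm.T@c['tvec']
    d=cv2.undistortPoints(np.array(uv,float).reshape(-1,1,2),K,D).reshape(-1,2)
    d=np.c_[d,np.ones(len(d))]@Rm
    z=np.broadcast_to(z,len(d));return C+d*((z-C[2])/d[:,2])[:,None]
def shot(n,name,crop=None,s=1):
    im=get_image(n)[:,:,::-1]
    np.save('pics/'+name+'.npy',im)
    if crop: x0,y0,x1,y1=crop; im=im[y0:y1,x0:x1]
    cv2.imwrite('pics/'+name+'.png',cv2.resize(im,None,fx=s,fy=s,interpolation=cv2.INTER_CUBIC))
E
python3 - <<'E'
from h import *
for n in("scene","top"):
    print(n,proj(n,[[0,0,0],[155,631,302],[155,631,205],[300,600,0],[600,0,0],[600,200,0]]).round())
    c,K,D=cam(n);print(-cv2.Rodrigues(c['rvec'])[0].T@c['tvec'])
im=cv2.imread('pics/scene0.png');cv2.imwrite('pics/s0c.png',cv2.resize(im[170:310,140:380],None,fx=3.3,fy=3.3,interpolation=cv2.INTER_CUBIC))
im=cv2.imread('pics/top0.png');cv2.imwrite('pics/t0c.png',cv2.resize(im[160:330,200:370],None,fx=3.5,fy=3.5,interpolation=cv2.INTER_CUBIC))
E
```

```text
scene [[   5.  535.]
 [-131.   99.]
 [-106.  152.]
 [  16.  219.]
 [ 328.  266.]
 [ 248.  226.]]
[   0.90747186 -395.55867225  588.74325186]
top [[389. 498.]
 [-40. 539.]
 [  6. 506.]
 [ 82. 384.]
 [340. 208.]
 [253. 220.]]
[408.70748888 151.02889362 913.31621388]
```

View pics/s0c.png

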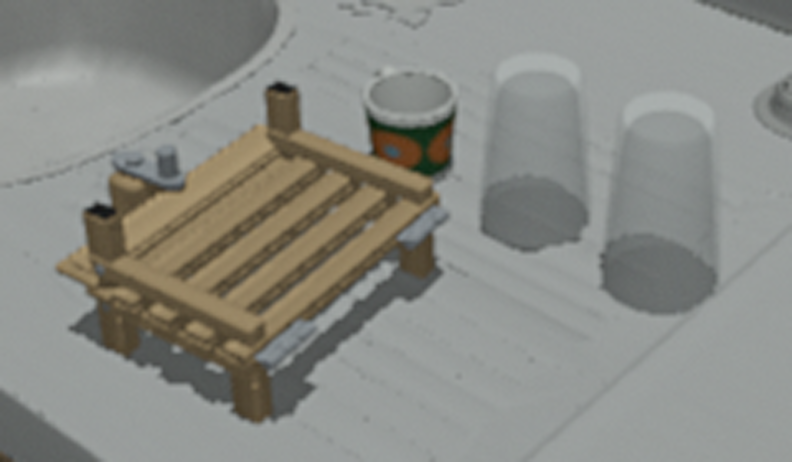

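View pics/t0c.png

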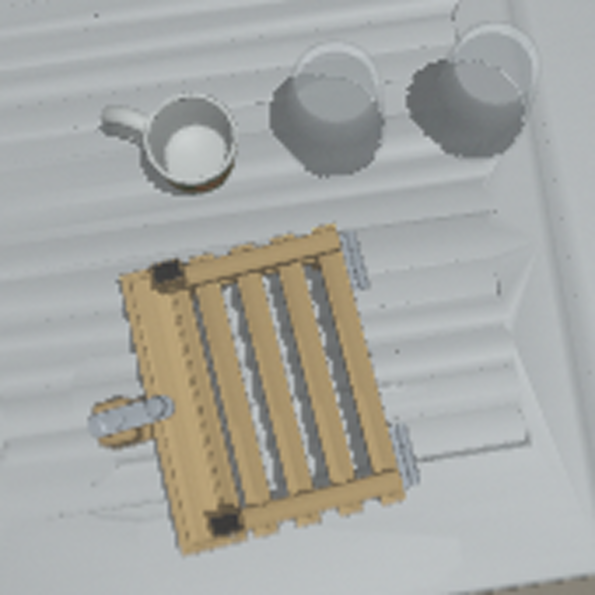

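Run:
```python
from h import *
from scipy.optimize import least_squares
T=lambda u:(u[0]/3.5+200-.36,u[1]/3.5+160-.36)
S=lambda u:(u[0]/3.3+140-.35,u[1]/3.3+170-.35)
print('feet top',atz('top',[T((166,272)),T((224,522))],92),atz('scene',[S((282,88)),S((100,212))],92))
print('knob',atz('top',[T((158,405))],80.5),atz('scene',[S((167,150))],80.5))
print('lipcorn',atz('top',[T((120,275)),T((184,553))],51),atz('scene',[S((58,268))],51))
print('glass base',atz('top',[T((327,127)),T((466,107)),T((190,145))],[0,0,56]),atz('scene',[S((535,213)),S((659,273)),S((410,98))],[0,0,56]))
def pts(p,fx,fy):
    c,s=np.cos(p[2]),np.sin(p[2])
    f=lambda x,y,z:[p[0]+c*x-s*y,p[1]+s*x+c*y,z]
    return np.array([f(fx,fy,92),f(-fx,fy,92)]),np.array([f(85,142,50.),f(-85,142,50.)]),np.array([f(0,136,80.5)])
def res(p):
    a,b,k=pts(p[:3],p[3],p[4])
    r=[proj('top',a)+p[5:7]-[T((166,272)),T((224,522))],proj('scene',a)+p[7:9]-[S((282,88)),S((100,212))],
       proj('top',b)+p[5:7]-[T((120,275)),T((184,553))],proj('scene',b[1:])+p[7:9]-[S((58,268))],
       proj('top',k)+p[5:7]-[T((158,405))],proj('scene',k)+p[7:9]-[S((167,150))]]
    return np.r_[np.concatenate(r).ravel(),(np.array(p[3:5])-[67,113])/5,np.array(p[5:9])/1.5]
o=least_squares(res,[460,0,.0,67,113,0,0,0,0]);print(o.x.round(3),res(o.x).round(1))
```

```text
feet top [[547.49314854 211.11034912  92.        ]
 [403.99428279 195.89852712  92.        ]] [[549.66550055 208.70617821  92.        ]
 [403.03132096 193.49127711  92.        ]]
knob [[473.80691835 225.58278809  80.5       ]] [[474.54964035 224.81299651  80.5       ]]
lipcorn [[556.42771106 241.82183893  51.        ]
 [389.51699246 223.34302804  51.        ]] [[388.89261403 219.22262111  51.        ]]
glass base [[643.50137833 102.43760071   0.        ]
 [644.31676713  10.3244291    0.        ]
 [629.44693358 189.95838147  56.        ]] [[647.7230883   97.69912931   0.        ]
 [647.21698123   6.29779152   0.        ]
 [631.50974967 183.62180944  56.        ]]
[ 4.88471e+02  8.99360e+01  1.06000e-01  7.26990e+01  1.13225e+02
 -4.60000e-01  2.99000e-01  4.72000e-01  1.97000e-01] [-0.1 -0.4  0.1  0.1 -0.4  0.1  0.5 -0.4  0.3 -0.5  0.2  0.5 -0.5 -0.
 -0.3  0.1  0.2  0.2  1.1  0.  -0.3  0.2  0.3  0.1]
```

```bash
cat >> h.py <<'E'
P0=np.array([488.5,89.9]);YAW=.106
EX=np.array([np.cos(YAW),np.sin(YAW),0]);EY=np.array([-np.sin(YAW),np.cos(YAW),0]);RW=np.c_[EX,EY,[0,0,1]]
def r2w(p): return np.r_[P0,0]+RW@np.array(p,float)
def w2r(p): return RW.T@(np.array(p)-np.r_[P0,0])
def cur():
    s=state();q=s['eef_rot'];return s,s['eef_pos'],R.from_quat([q[1],q[2],q[3],q[0]])
def toolrot(a_deg,sgn=1):
    """tool x = sgn*rack x, tool z = rack (0,-cos a,-sin a)"""
    a=np.radians(a_deg);z=np.array([0,-np.cos(a),-np.sin(a)]);x=np.array([sgn,0,0.]);y=np.cross(z,x)
    return R.from_matrix(RW@np.c_[x,y,z])
def plan(tip,Rt):
    """row for fingertip at rack coords tip with tool rot Rt"""
    s,p,Rc=cur();T=r2w(tip)-97*Rt.as_matrix()[:,2]
    d=Rc.inv().apply(T-p)/500;w=(Rc.inv()*Rt).as_rotvec()/np.radians(60)
    print('row',d.round(4).tolist(),w.round(4).tolist(),'TCP',T.round())
def rep():
    s,p,Rc=cur();z=Rc.as_matrix()
    print('t',s['t'],'tip rack',w2r(p+97*z[:,2]).round(1),'toolx',(RW.T@z[:,0]).round(3),'z',(RW.T@z[:,2]).round(3),'F rack',(RW.T@s['ft_force']).round(1),'q',s['joint_positions'].round(2).tolist(),'gap',round(s['finger_gap'],3))
E
python3 - <<'E'
from h import *
rep();plan([-35,140,140],toolrot(90))
plan([-35,140,140],toolrot(90,-1))
E
```

```text
t 0.1 tip rack [-274.6  573.   204.8] toolx [ 0.34   0.94  -0.002] z [-0.001 -0.002 -1.   ] F rack [ 0.1  0.4 -0.7] q [-1.4, 0.63, 0.04, 1.52, -0.03, 1.0, -0.02] gap 1.0
row [-0.6518, 0.745, 0.1308] [0.001, 0.0014, 1.1689] TCP [439. 225. 237.]
row [-0.6518, 0.745, 0.1308] [-0.0015, 0.0011, -1.8311] TCP [439. 225. 237.]
```

```bash
python3 -m creep '[[-0.65,0.745,0.13,0,0,0.7],[-0.65,0.745,0.13,0,0,1],[-0.65,0.745,0.13,0,0,1],[-0.65,0.745,0.13,0,0,1],[-0.65,0.745,0.13,0,0,1],[-0.65,0.745,0.13,0,0,1],[-0.65,0.745,0.13,0,0,1],[-0.65,0.745,0.13,0,0,1],[-0.65,0.745,0.13,0,0,1],[-0.65,0.745,0.13,0,0,1]]' 0 20
python3 - <<'E'
from h import *
rep();plan([-35,140,140],toolrot(90))
E
```

```text
t: 1.1
eef_pos: [439.9, 225.1, 237.3]
eef_rot: [0.0, 0.99, 0.141, -0.0]
ft_force: [0.4, 0.6, 0.2]
finger_gap: 0.185
t 1.1 tip rack [-34.  139.5 140.3] toolx [ 0.984  0.176 -0.   ] z [-0. -0. -1.] F rack [0.5 0.5 0.2] q [-0.73, 0.52, 0.28, 2.02, -0.24, 0.63, -0.0] gap 0.185
row [-0.0018, -0.0013, 0.0005] [0.0002, 0.0003, 0.1691] TCP [439. 225. 237.]
```

```bash
python3 -m creep '[[-0.002,-0.001,0.03,0,0,0.08],[-0.002,-0.001,0.06,0,0,0.169],[-0.002,-0.001,0.09,0,0,0.169],[-0.002,-0.001,0.12,0,0,0.169],[-0.002,-0.001,0.139,0,0,0.169],[-0.002,-0.001,0.139,0,0,0.169]]'
python3 - <<'E'
from h import *
rep();shot('scene','s1',(100,100,380,310),2.8);shot('top','t1',(180,150,380,340),3)
for y,x in((145,-10),(158,8)): plan([x,y,70],toolrot(90))
E
```

```text
t: 1.7
eef_pos: [437.4, 226.7, 167.1]
eef_rot: [0.001, 0.999, 0.053, -0.001]
ft_force: [0.7, -0.9, -0.6]
finger_gap: 0.005
t 1.7 tip rack [-36.5 141.3  70.1] toolx [ 1.    -0.    -0.002] z [-0.002 -0.001 -1.   ] F rack [ 0.6 -1.  -0.6] q [-0.71, 0.64, 0.26, 2.07, -0.35, 0.47, -0.08] gap 0.005
row [0.051, -0.0067, 0.0025] [0.0, 0.0001, -0.0002] TCP [463. 233. 167.]
row [0.087, -0.0327, 0.0025] [0.0, 0.0001, -0.0002] TCP [480. 248. 167.]
```

View pics/s1.png

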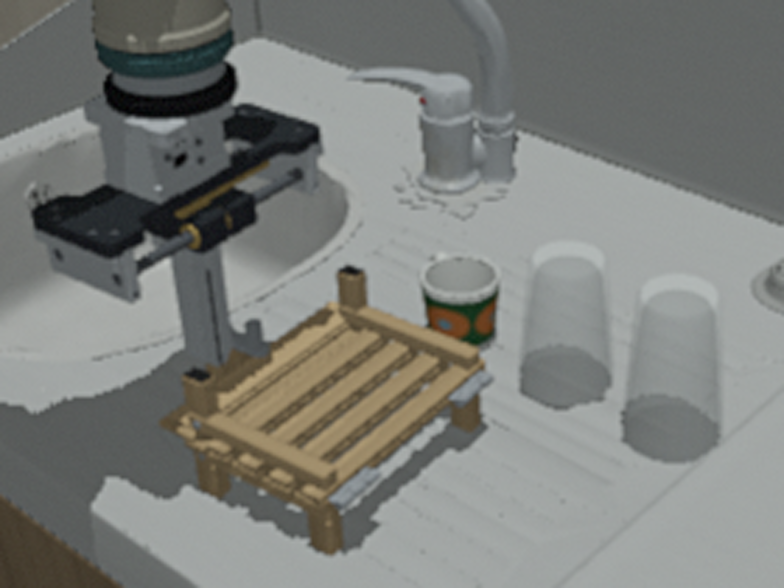

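View pics/t1.png

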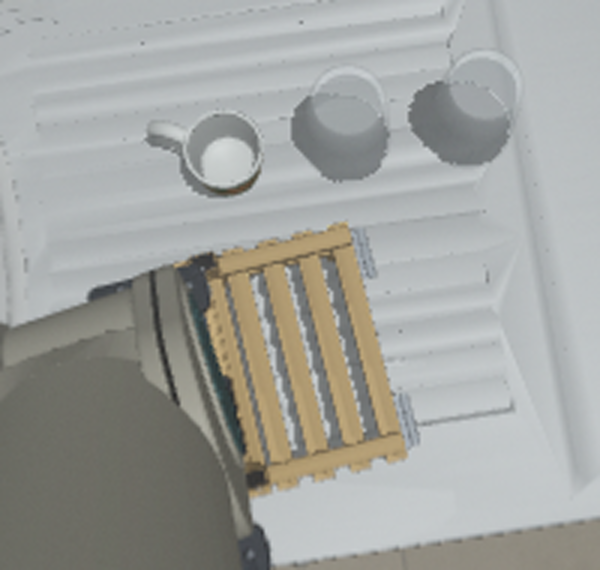

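```bash
python3 -m creep '[[0.02,0,0.001,0,0,0],[0.034,0,0.001,0,0,0],[0.041,-0.002,0.001,0,0,0],[0.048,-0.005,0.001,0,0,0],[0.055,-0.009,0.001,0,0,0],[0.062,-0.014,0.001,0,0,0],[0.069,-0.019,0.001,0,0,0],[0.076,-0.024,0.001,0,0,0],[0.083,-0.028,0.001,0,0,0],[0.089,-0.03,0.001,0,0,0]]'
python3 - <<'E'
from h import *
rep();shot('scene','s2',(100,100,380,310),2.8)
E
```

```text
t: 2.8
eef_pos: [478.7, 247.6, 167.3]
eef_rot: [-0.0, 0.999, 0.054, -0.003]
ft_force: [-7.6, 1.5, 4.7]
finger_gap: -0.0
t 2.8 tip rack [  6.5 158.   70.3] toolx [ 1.     0.001 -0.005] z [-0.005  0.001 -1.   ] F rack [-7.4  2.3  4.7] q [-0.71, 0.69, 0.27, 1.95, -0.34, 0.56, -0.1] gap -0.0
```

View pics/s2.png

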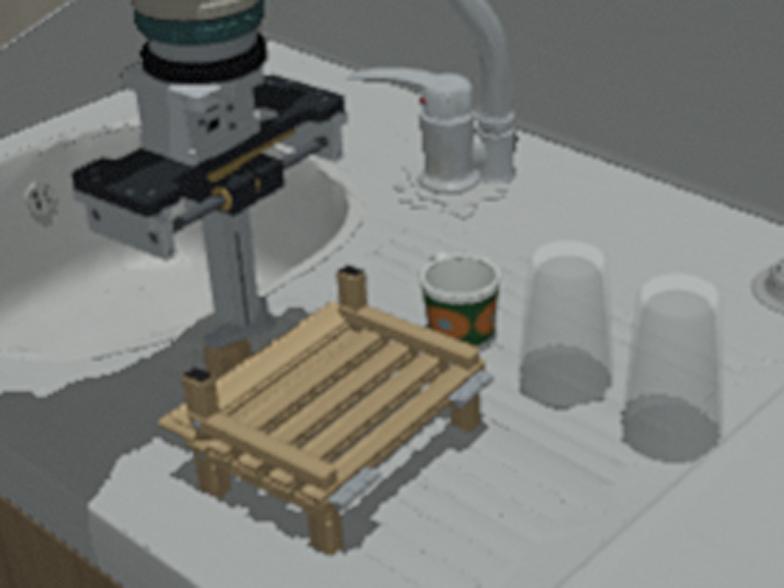

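```bash
python3 -m creep '[[0.06,-0.03,-0.01,0,0,0],[0.03,-0.04,-0.05,0,0,0],[0,-0.06,-0.1,0,0,0],[-0.05,-0.09,-0.13,0,0,0],[-0.09,-0.12,-0.15,0,0,0],[-0.09,-0.12,-0.15,0,0,0]]'
python3 - <<'E'
from h import *
rep();plan([-42,215,110],toolrot(45));plan([-42,215,110],toolrot(55))
shot('top','t3',(180,150,380,340),3)
E
```

```text
t: 3.45
eef_pos: [427.9, 304.5, 244.0]
eef_rot: [-0.002, 0.998, 0.055, 0.001]
ft_force: [0.3, -0.1, 0.5]
finger_gap: 0.002
t 3.45 tip rack [-37.4 220.1 147. ] toolx [1.    0.005 0.001] z [ 0.001  0.003 -1.   ] F rack [ 0.3 -0.1  0.5] q [-0.91, 0.55, 0.35, 1.94, -0.29, 0.7, -0.27] gap 0.002
row [-0.0085, -0.1273, 0.1312] [-0.753, -0.0029, 0.0039] TCP [417. 367. 179.]
row [-0.0086, -0.1015, 0.1094] [-0.5863, -0.0025, 0.0041] TCP [418. 355. 189.]
```

View pics/t3.png

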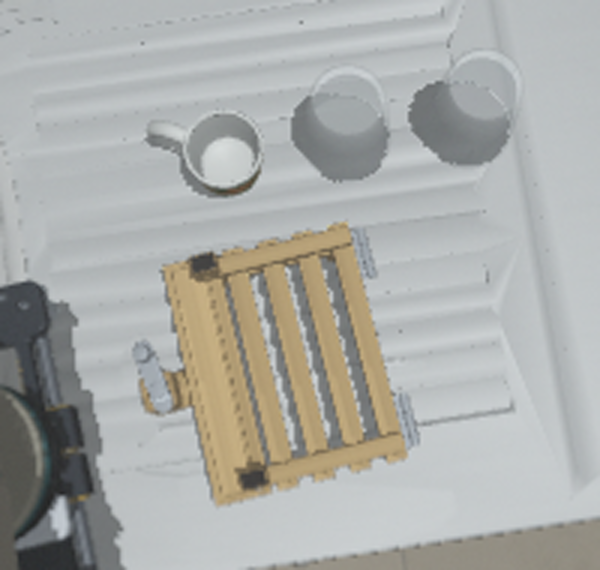

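```bash
python3 - <<'E'
from h import *
k=w2r(atz('top',[(142/3+180-.3,352/3+150-.3)],80.5)[0]);print(k,np.arctan2(k[0],162-k[1]),np.hypot(k[0],162-k[1]))
E
python3 -m creep '[[-0.009,-0.03,0.03,-0.13,0,0],[-0.009,-0.06,0.06,-0.26,0,0],[-0.009,-0.08,0.08,-0.4,0,0],[-0.009,-0.1,0.1,-0.53,0,0],[-0.009,-0.12,0.12,-0.66,0,0],[-0.009,-0.127,0.131,-0.75,0,0],[-0.009,-0.127,0.131,-0.75,0,0],[-0.009,-0.127,0.131,-0.75,0,0]]'
python3 - <<'E'
from h import *
rep();plan([-42,175,40],toolrot(45));
E
```

```text
[ 24.49800186 167.43353378  80.5       ] 1.7890580972700183 25.093333468142987
t: 4.3
eef_pos: [419.6, 363.2, 176.7]
eef_rot: [0.382, 0.923, 0.048, 0.02]
ft_force: [0.2, -0.9, 0.0]
finger_gap: 0.0
t 4.3 tip rack [-39.6 210.5 108.1] toolx [ 1.    -0.001  0.001] z [-0.    -0.707 -0.707] F rack [ 0.1 -0.9  0. ] q [-1.33, 1.03, 0.64, 1.55, 0.04, 1.23, -0.72] gap 0.0
row [-0.0048, -0.0461, 0.1465] [0.0001, 0.0002, -0.001] TCP [421. 328. 109.]
```

```bash
cat >> h.py <<'E'
def C(th,lead=0,x=-42):
    t=np.radians(th);s=np.sqrt(.5);e=np.array([np.cos(t),np.sin(t)])
    if th<=45: p=142*e+[-6.4,-17.7]
    elif th<=135: p=125*e+[8*s,-8*s]
    else: p=109*e+[-8*s,8*s]
    return np.array([x,p[0],p[1]+46])
def rows(ths,x=-42):
    s,p,Rc=cur();Rt=toolrot(45);z=Rt.as_matrix()[:,2]
    w=(Rc.inv()*Rt).as_rotvec()/np.radians(60);print('w',w.round(3).tolist())
    for th in ths: print(th,(Rc.inv().apply(r2w(C(th,x=x))-97*z-p)/500).round(3).tolist())
E
python3 - <<'E'
from h import *
plan([-42,195,83],toolrot(45));plan([-42,138.4,25.5],toolrot(45))
E
```

```text
row [-0.0048, -0.0136, 0.0574] [0.0001, 0.0002, -0.001] TCP [419. 348. 152.]
row [-0.0048, -0.0149, 0.2188] [0.0001, 0.0002, -0.001] TCP [425. 291.  94.]
```

```bash
python3 -m creep '[[-0.005,-0.015,0.04,0,0,0],[-0.005,-0.015,0.08,0,0,0],[-0.005,-0.015,0.11,0,0,0],[-0.005,-0.015,0.14,0,0,0],[-0.005,-0.015,0.16,0,0,0],[-0.005,-0.015,0.18,0,0,0],[-0.005,-0.015,0.195,0,0,0],[-0.005,-0.015,0.21,0,0,0],[-0.005,-0.015,0.219,0,0,0],[-0.005,-0.015,0.219,0,0,0]]'
python3 - <<'E'
from h import *
rep();rows([0,2,4,6,9,12]);shot('scene','s4',(100,100,380,310),2.8)
E
```

```text
t: 5.3
eef_pos: [423.6, 291.8, 94.1]
eef_rot: [0.382, 0.922, 0.049, 0.02]
ft_force: [0.3, -0.4, 0.3]
finger_gap: 0.001
t 5.3 tip rack [-43.3 139.   25.6] toolx [ 1.    -0.001 -0.   ] z [-0.001 -0.708 -0.707] F rack [ 0.3 -0.4  0.3] q [-1.28, 1.11, 0.62, 1.72, 0.03, 0.97, -0.73] gap 0.001
w [0.001, 0.001, -0.0]
0 [0.002, 0.009, 0.001]
2 [0.002, 0.016, -0.006]
4 [0.002, 0.023, -0.013]
6 [0.002, 0.031, -0.019]
9 [0.002, 0.043, -0.028]
12 [0.002, 0.055, -0.036]
```

View pics/s4.png

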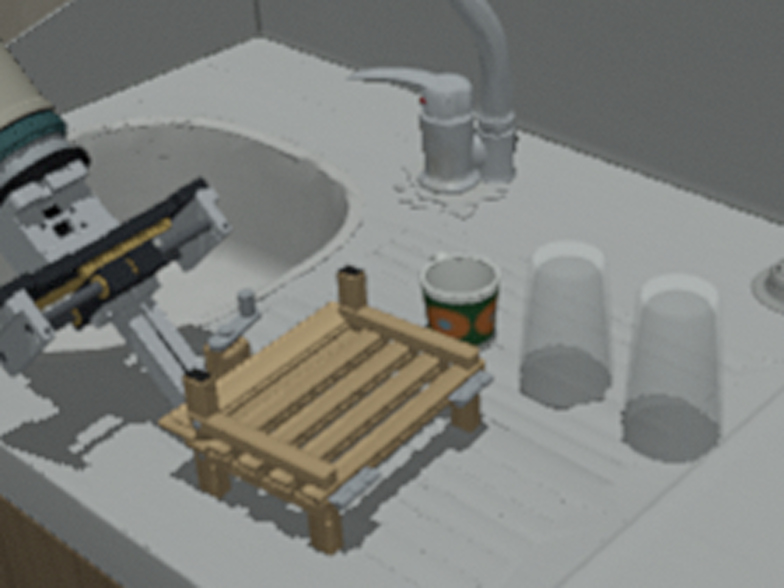

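```bash
python3 -m creep '[[0.002,0.005,0.001,0,0,0],[0.002,0.009,0.001,0,0,0],[0.002,0.013,-0.003,0,0,0],[0.002,0.018,-0.008,0,0,0],[0.002,0.023,-0.013,0,0,0],[0.002,0.031,-0.019,0,0,0],[0.002,0.043,-0.028,0,0,0],[0.002,0.055,-0.036,0,0,0]]'
python3 - <<'E'
from h import *
rep();rows([12,15,18,21,24,27,30,33,36,39,42]);shot('scene','s5',(100,100,380,310),2.8)
E
```

```text
t: 6.15
eef_pos: [425.2, 287.1, 126.7]
eef_rot: [0.381, 0.923, 0.049, 0.021]
ft_force: [-1.6, 6.4, -1.9]
finger_gap: 0.004
t 6.15 tip rack [-42.  134.4  58. ] toolx [1.    0.001 0.   ] z [ 0.001 -0.705 -0.709] F rack [-0.9  6.5 -1.9] q [-1.28, 1.06, 0.64, 1.73, 0.05, 1.0, -0.71] gap 0.004
w [-0.003, -0.001, 0.001]
12 [0.0, 0.002, 0.003]
15 [0.0, 0.015, -0.005]
18 [0.0, 0.028, -0.012]
21 [0.0, 0.041, -0.018]
24 [0.0, 0.055, -0.024]
27 [0.0, 0.069, -0.029]
30 [0.0, 0.083, -0.033]
33 [0.0, 0.097, -0.037]
36 [0.0, 0.112, -0.04]
39 [0.0, 0.127, -0.042]
42 [0.0, 0.142, -0.043]
```

View pics/s5.png

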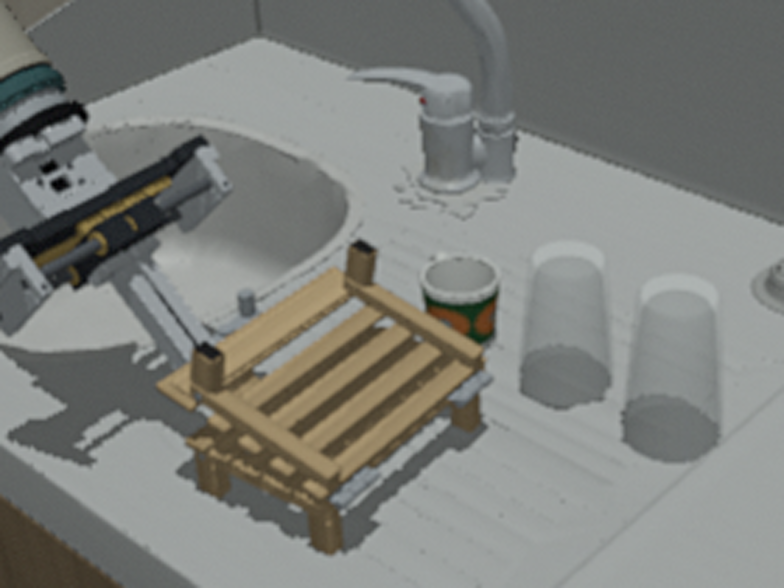

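```bash
python3 -m creep '[[0,0.01,-0.003,0,0,0],[0,0.022,-0.009,0,0,0],[0,0.035,-0.015,0,0,0],[0,0.048,-0.021,0,0,0],[0,0.062,-0.027,0,0,0],[0,0.076,-0.031,0,0,0],[0,0.09,-0.035,0,0,0],[0,0.105,-0.039,0,0,0],[0,0.12,-0.041,0,0,0],[0,0.133,-0.043,0,0,0]]'
python3 - <<'E'
from h import *
rep();rows([40,43,46,49,52,55,58,61,64,67,70,73]);shot('scene','s6',(100,100,380,310),2.8)
E
```

```text
t: 7.2
eef_pos: [429.0, 252.9, 189.5]
eef_rot: [0.383, 0.922, 0.048, 0.02]
ft_force: [2.3, 0.9, -2.8]
finger_gap: 0.003
t 7.2 tip rack [-42.   99.8 121. ] toolx [ 1.    -0.001  0.   ] z [-0.001 -0.708 -0.706] F rack [ 2.3  0.7 -2.8] q [-1.28, 0.95, 0.69, 1.79, 0.1, 1.02, -0.66] gap 0.003
w [0.001, 0.001, -0.001]
40 [-0.0, -0.005, -0.002]
43 [-0.0, 0.009, -0.003]
46 [-0.0, 0.024, -0.003]
49 [-0.0, 0.037, -0.002]
52 [-0.0, 0.05, -0.001]
55 [-0.0, 0.063, 0.001]
58 [-0.0, 0.075, 0.004]
61 [-0.0, 0.088, 0.007]
64 [-0.0, 0.101, 0.011]
67 [-0.0, 0.113, 0.015]
70 [0.0, 0.125, 0.021]
73 [0.0, 0.137, 0.026]
```

View pics/s6.png

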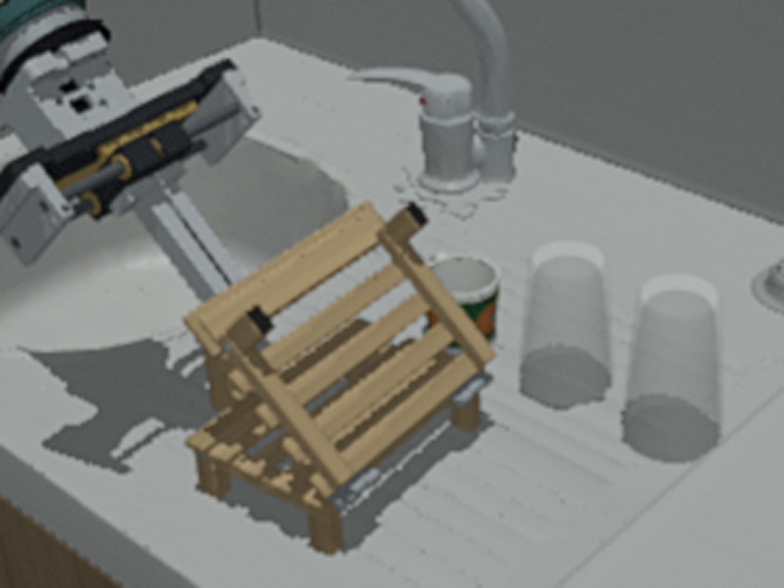

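```bash
cat >> h.py <<'E'
def rows2(ths,x=-42,am=None,extra=0):
    s,p,Rc=cur()
    for th in ths:
        a=np.clip(45+(th-45)*.6,45,90) if am is None else am
        r=np.clip(125+(th-45)/75*5,125,130);t=np.radians(th);A=np.radians(a)
        U=r*np.array([np.cos(t),np.sin(t)])+[0,46]+extra*np.array([np.sin(t),-np.cos(t)])
        c=U-8*np.array([-np.sin(A),np.cos(A)]);Rt=toolrot(a)
        d=Rc.inv().apply(r2w([x,c[0],c[1]])-97*Rt.as_matrix()[:,2]-p)/500
        print(th,d.round(3).tolist(),((Rc.inv()*Rt).as_rotvec()/np.radians(60)).round(3).tolist())
E
python3 - <<'E'
from h import *
rows2(range(42,82,3))
E
```

```text
42 [0.0, 0.004, -0.003] [0.001, 0.001, -0.002]
45 [0.0, 0.017, -0.003] [0.001, 0.001, -0.002]
48 [0.0, 0.036, -0.003] [0.031, 0.001, -0.002]
51 [0.0, 0.055, -0.003] [0.061, 0.001, -0.002]
54 [0.0, 0.075, -0.002] [0.091, 0.001, -0.002]
57 [0.0, 0.094, 0.001] [0.121, 0.001, -0.002]
60 [0.0, 0.113, 0.004] [0.151, 0.001, -0.002]
63 [0.0, 0.132, 0.008] [0.181, 0.001, -0.002]
66 [0.0, 0.15, 0.013] [0.211, 0.001, -0.002]
69 [0.0, 0.169, 0.018] [0.241, 0.001, -0.002]
72 [0.0, 0.187, 0.025] [0.271, 0.001, -0.002]
75 [0.0, 0.205, 0.032] [0.301, 0.001, -0.002]
78 [0.0, 0.222, 0.04] [0.331, 0.001, -0.002]
81 [0.001, 0.239, 0.049] [0.361, 0.001, -0.002]
```

```bash
python3 -m creep '[[0,0.012,-0.003,0,0,0],[0,0.026,-0.003,0.015,0,0],[0,0.045,-0.003,0.045,0,0],[0,0.065,-0.002,0.075,0,0],[0,0.085,0,0.107,0,0],[0,0.104,0.003,0.137,0,0],[0,0.123,0.006,0.167,0,0],[0,0.142,0.01,0.197,0,0],[0,0.16,0.015,0.227,0,0],[0,0.175,0.02,0.251,0,0]]'
python3 - <<'E'
from h import *
rep();rows2(range(70,103,3));shot('scene','s7',(100,60,380,270),2.8)
E
```

```text
t: 8.25
eef_pos: [435.9, 184.4, 244.2]
eef_rot: [0.257, 0.965, 0.051, 0.013]
ft_force: [-1.5, 2.2, -1.6]
finger_gap: 0.005
t 8.25 tip rack [-42.3  51.3 160. ] toolx [ 1.    -0.001 -0.   ] z [-0.001 -0.497 -0.868] F rack [-1.3  2.3 -1.6] q [-1.13, 0.69, 0.66, 1.96, 0.09, 0.84, -0.5] gap 0.005
70 [0.001, 0.002, -0.001] [-0.003, 0.001, -0.001]
73 [0.001, 0.021, 0.001] [0.027, 0.001, -0.001]
76 [0.001, 0.04, 0.004] [0.057, 0.001, -0.001]
79 [0.001, 0.059, 0.007] [0.087, 0.001, -0.001]
82 [0.001, 0.078, 0.012] [0.117, 0.001, -0.001]
85 [0.001, 0.097, 0.017] [0.147, 0.001, -0.001]
88 [0.001, 0.115, 0.023] [0.177, 0.0, -0.001]
91 [0.001, 0.133, 0.03] [0.207, 0.0, -0.001]
94 [0.001, 0.151, 0.038] [0.237, 0.0, -0.001]
97 [0.001, 0.168, 0.046] [0.267, 0.0, -0.001]
100 [0.001, 0.185, 0.056] [0.297, 0.0, -0.001]
```

View pics/s7.png

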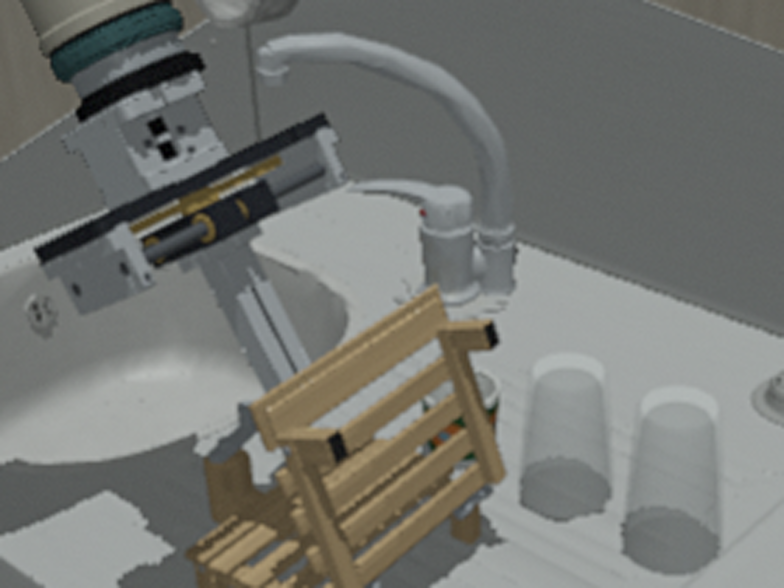

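```bash
python3 -m creep '[[0.001,0.015,0,0.02,0,0],[0.001,0.034,0.003,0.05,0,0],[0.001,0.053,0.006,0.08,0,0],[0.001,0.072,0.01,0.107,0,0],[0.001,0.09,0.015,0.137,0,0],[0.001,0.108,0.021,0.166,0,0],[0.001,0.126,0.027,0.195,0,0],[0.001,0.144,0.035,0.225,0,0],[0.001,0.162,0.043,0.256,0,0],[0.001,0.18,0.053,0.288,0,0]]'
python3 - <<'E'
from h import *
rep();rows2(range(97,133,3))
E
```

```text
t: 9.3
eef_pos: [446.3, 93.7, 266.1]
eef_rot: [0.109, 0.993, 0.052, 0.006]
ft_force: [-0.8, 2.5, -0.7]
finger_gap: 0.005
t 9.3 tip rack [-41.5 -12.9 171.4] toolx [ 1.    -0.     0.001] z [ 0.001 -0.217 -0.976] F rack [-0.5  2.6 -0.7] q [-0.77, 0.48, 0.53, 2.07, -0.03, 0.68, -0.16] gap 0.005
97 [-0.001, -0.014, -0.002] [-0.021, -0.001, -0.001]
100 [-0.001, 0.005, 0.001] [0.009, -0.001, -0.001]
103 [-0.001, 0.023, 0.006] [0.039, -0.001, -0.001]
106 [-0.001, 0.042, 0.012] [0.069, -0.001, -0.001]
109 [-0.001, 0.06, 0.018] [0.099, -0.001, -0.0]
112 [-0.001, 0.078, 0.026] [0.129, -0.001, -0.0]
115 [-0.001, 0.095, 0.034] [0.159, -0.001, -0.0]
118 [-0.001, 0.112, 0.043] [0.189, -0.001, -0.0]
121 [-0.001, 0.126, 0.052] [0.209, -0.001, -0.0]
124 [-0.001, 0.136, 0.062] [0.209, -0.001, -0.0]
127 [-0.001, 0.145, 0.072] [0.209, -0.001, -0.0]
130 [-0.001, 0.153, 0.082] [0.209, -0.001, -0.0]
```

```bash
python3 -m creep '[[-0.001,0.014,0.003,0.024,0,0],[-0.001,0.032,0.009,0.053,0,0],[-0.001,0.05,0.015,0.082,0,0],[-0.001,0.068,0.022,0.112,0,0],[-0.001,0.086,0.03,0.144,0,0],[-0.001,0.103,0.038,0.174,0,0],[-0.001,0.119,0.047,0.2,0,0],[-0.001,0.13,0.056,0.209,0,0],[-0.001,0.139,0.065,0.209,0,0],[-0.001,0.147,0.074,0.209,0,0]]'
python3 - <<'E'
from h import *
rep();rows2(range(124,160,3));shot('scene','s8',(100,60,380,270),2.8)
E
```

```text
t: 10.3
eef_pos: [454.1, 14.5, 245.6]
eef_rot: [0.001, 0.999, 0.053, 0.0]
ft_force: [-0.6, 0.5, 1.1]
finger_gap: 0.006
t 10.3 tip rack [-42.2 -71.6 148.6] toolx [ 1. -0.  0.] z [ 0.    -0.003 -1.   ] F rack [-0.5  0.5  1.1] q [-0.32, 0.46, 0.32, 2.11, -0.24, 0.6, 0.27] gap 0.006
124 [0.0, -0.013, -0.01] [0.003, -0.0, -0.0]
127 [0.0, -0.002, -0.002] [0.003, -0.0, -0.0]
130 [0.0, 0.008, 0.006] [0.003, -0.0, -0.0]
133 [0.0, 0.019, 0.015] [0.003, -0.0, -0.0]
136 [0.0, 0.028, 0.025] [0.003, -0.0, -0.0]
139 [0.0, 0.037, 0.035] [0.003, -0.0, -0.0]
142 [0.0, 0.046, 0.045] [0.003, -0.0, -0.0]
145 [0.0, 0.054, 0.056] [0.003, -0.0, -0.0]
148 [0.0, 0.062, 0.068] [0.003, -0.0, -0.0]
151 [0.0, 0.068, 0.079] [0.003, -0.0, -0.0]
154 [0.0, 0.075, 0.091] [0.003, -0.0, -0.0]
157 [0.0, 0.08, 0.104] [0.003, -0.0, -0.0]
```

View pics/s8.png

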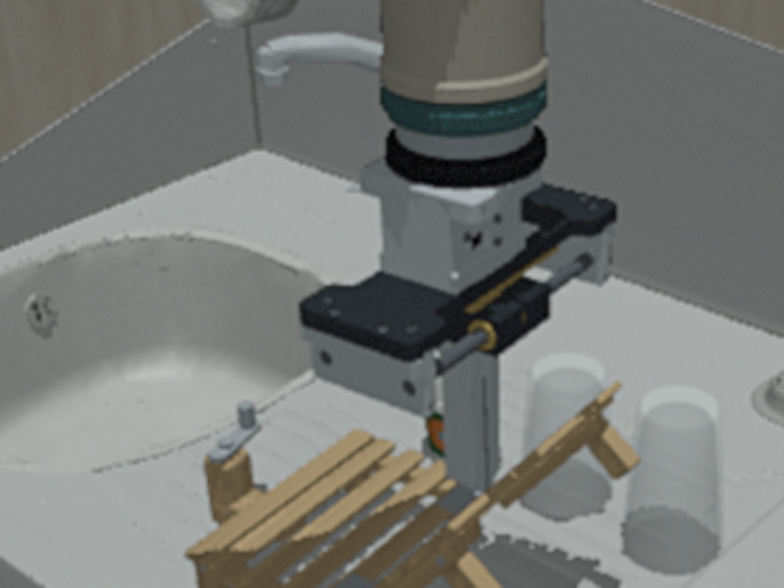

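```bash
python3 -m creep '[[0,0.008,0.006,0.003,0,0],[0,0.017,0.013,0.003,0,0],[0,0.025,0.021,0.003,0,0],[0,0.033,0.03,0.003,0,0],[0,0.041,0.039,0.003,0,0],[0,0.048,0.048,0.003,0,0],[0,0.055,0.058,0.003,0,0],[0,0.062,0.068,0.003,0,0],[0,0.068,0.078,0.003,0,0],[0,0.073,0.087,0.003,0,0]]'
python3 - <<'E'
from h import *
rep();rows2([151,153,156,159,162,165,168,171,174,177,180]);shot('scene','s9',(100,100,380,310),2.8)
E
```

```text
t: 11.35
eef_pos: [457.9, -21.3, 201.7]
eef_rot: [-0.001, 0.999, 0.053, -0.0]
ft_force: [-0.5, 1.1, 0.9]
finger_gap: 0.007
t 11.35 tip rack [ -42.2 -107.3  104.7] toolx [ 1. -0. -0.] z [-0.     0.001 -1.   ] F rack [-0.4  1.2  0.9] q [-0.2, 0.54, 0.26, 2.14, -0.29, 0.49, 0.39] gap 0.007
151 [0.0, -0.003, -0.009] [-0.001, 0.0, -0.0]
153 [0.0, 0.001, -0.001] [-0.001, 0.0, -0.0]
156 [0.0, 0.007, 0.012] [-0.001, 0.0, -0.0]
159 [0.0, 0.012, 0.024] [-0.001, 0.0, -0.0]
162 [0.0, 0.017, 0.037] [-0.001, 0.0, -0.0]
165 [0.0, 0.02, 0.05] [-0.001, 0.0, -0.0]
168 [0.0, 0.024, 0.063] [-0.001, 0.0, -0.0]
171 [0.0, 0.026, 0.077] [-0.001, 0.0, -0.0]
174 [0.0, 0.028, 0.09] [-0.001, 0.0, -0.0]
177 [0.0, 0.029, 0.104] [-0.001, 0.0, -0.0]
180 [0.0, 0.029, 0.117] [-0.001, 0.0, -0.0]
```

View pics/s9.png

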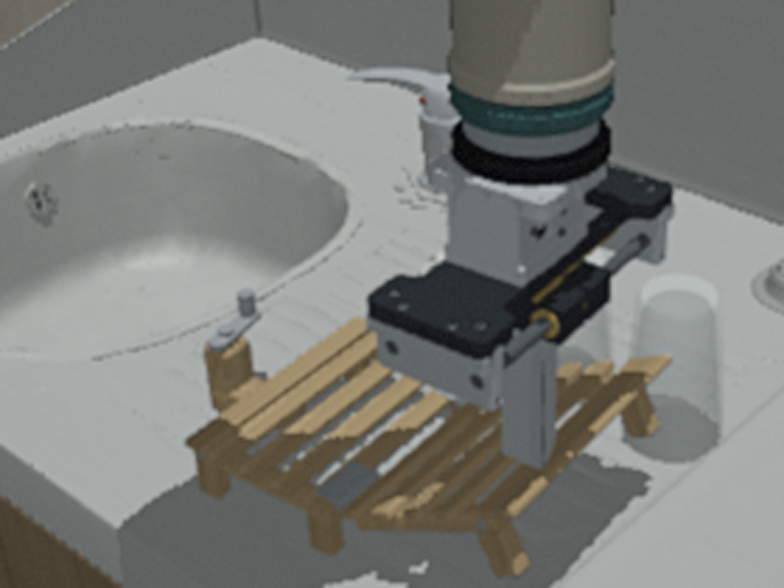

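```bash
python3 -m creep '[[0,0.005,0.007,0,0,0],[0,0.008,0.014,0,0,0],[0,0.011,0.021,0,0,0],[0,0.014,0.028,0,0,0],[0,0.016,0.036,0,0,0],[0,0.018,0.044,0,0,0],[0,0.02,0.052,0,0,0],[0,0.023,0.06,0,0,0],[0,0.025,0.068,0,0,0],[0,0.026,0.076,0,0,0]]'
python3 - <<'E'
from h import *
rep();rows2([169,171,172,174,176,178,180])
E
```

```text
t: 12.4
eef_pos: [459.3, -33.9, 163.8]
eef_rot: [-0.001, 0.999, 0.053, -0.0]
ft_force: [-1.0, 0.1, 1.4]
finger_gap: 0.004
t 12.4 tip rack [ -42.1 -120.    66.8] toolx [ 1. -0. -0.] z [-0.     0.001 -1.   ] F rack [-1.   0.2  1.4] q [-0.13, 0.61, 0.21, 2.16, -0.32, 0.4, 0.44] gap 0.004
169 [0.0, -0.001, -0.008] [-0.001, 0.0, -0.0]
171 [0.0, 0.001, 0.001] [-0.001, 0.0, -0.0]
172 [0.0, 0.001, 0.005] [-0.001, 0.0, -0.0]
174 [0.0, 0.002, 0.014] [-0.001, 0.0, -0.0]
176 [0.0, 0.003, 0.023] [-0.001, 0.0, -0.0]
178 [0.0, 0.004, 0.033] [-0.001, 0.0, -0.0]
180 [0.0, 0.004, 0.042] [-0.001, 0.0, -0.0]
```

```bash
python3 -m creep '[[0,0.001,0.005,0,0,0],[0,0.001,0.01,0,0,0],[0,0.002,0.015,0,0,0],[0,0.003,0.02,0,0,0],[0,0.003,0.024,0,0,0],[0,0.004,0.028,0,0,0],[0,0.004,0.032,0,0,0],[0,0.004,0.035,0,0,0],[0,0.004,0.037,0,0,0],[0,0.004,0.039,0,0,0]]'
python3 - <<'E'
from h import *
rep()
E
```

```text
t: 13.4
eef_pos: [459.6, -36.0, 144.6]
eef_rot: [-0.0, 0.999, 0.053, 0.0]
ft_force: [0.5, -0.9, 0.5]
finger_gap: 0.005
t 13.4 tip rack [ -42.1 -122.    47.6] toolx [ 1. -0.  0.] z [ 0.     0.001 -1.   ] F rack [ 0.4 -0.9  0.5] q [-0.11, 0.65, 0.18, 2.17, -0.33, 0.35, 0.46] gap 0.005
```

Step on until the stop shows in the force.

```bash
python3 -m creep '[[0,0,0.002,0,0,0],[0,0,0.004,0,0,0],[0,0,0.006,0,0,0],[0,0,0.008,0,0,0],[0,0,0.008,0,0,0]]'
python3 - <<'E'
from h import *
rep()
E
```

```text
t: 13.9
eef_pos: [459.5, -36.1, 142.8]
eef_rot: [-0.001, 0.999, 0.053, 0.001]
ft_force: [-4.4, 0.9, 29.2]
finger_gap: 0.006
t 13.9 tip rack [ -42.  -122.    45.8] toolx [ 1.    -0.001  0.001] z [ 0.001  0.002 -1.   ] F rack [-4.3  1.4 29.2] q [-0.1, 0.65, 0.18, 2.17, -0.33, 0.34, 0.46] gap 0.006
```

```bash
python3 -m creep '[[0,0,-0.006,0,0,0],[0,0,-0.014,0,0,0],[0,0,-0.04,0,0,0],[0,0,-0.09,0,0,0],[0,0,-0.16,0,0,0],[-0.05,-0.08,-0.22,0,0,0],[-0.1,-0.16,-0.28,0,0,0],[-0.13,-0.26,-0.3,0,0,0],[-0.13,-0.36,-0.3,0,0,0],[-0.13,-0.45,-0.3,0,0,0]]'; python3 -m creep '[[0,-0.1,-0.0,0,0,0],[0,-0.2,0,0,0,0],[0,-0.3,0,0,0,0],[0,-0.3,0,0,0,0]]'
python3 - <<'E'
from h import *
rep();shot('scene','s10',(100,100,380,310),2.8);shot('top','t10',(180,150,380,340),3)
E
```

```text
t: 14.9
eef_pos: [371.2, 174.5, 291.6]
eef_rot: [-0.001, 0.999, 0.053, 0.001]
ft_force: [1.7, 0.1, -0.3]
finger_gap: 0.004
t: 15.3
eef_pos: [354.4, 329.4, 290.5]
eef_rot: [-0.002, 0.998, 0.058, 0.0]
ft_force: [0.2, 0.5, -0.7]
finger_gap: 0.007
t 15.3 tip rack [-108.   252.8  193.5] toolx [1.    0.01  0.001] z [ 0.001  0.005 -1.   ] F rack [ 0.2  0.5 -0.7] q [-1.04, 0.43, 0.32, 1.99, -0.2, 0.75, -0.48] gap 0.007
```

View pics/s10.png

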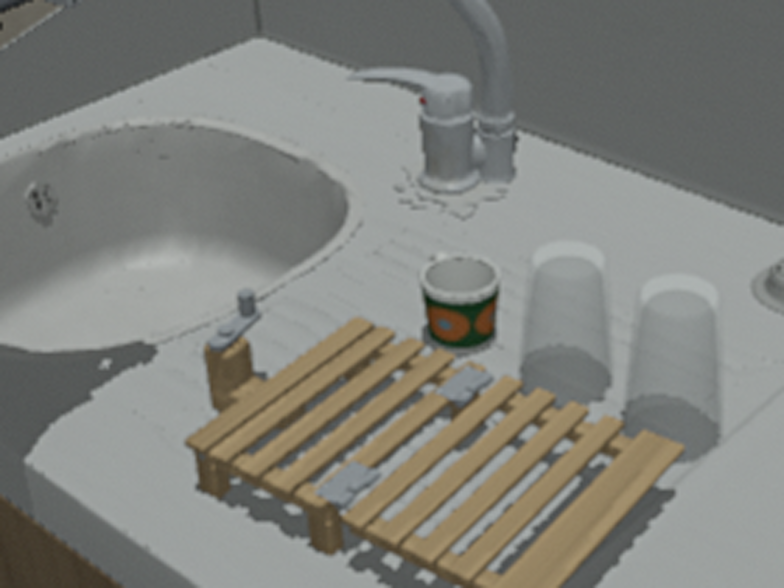

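View pics/t10.png

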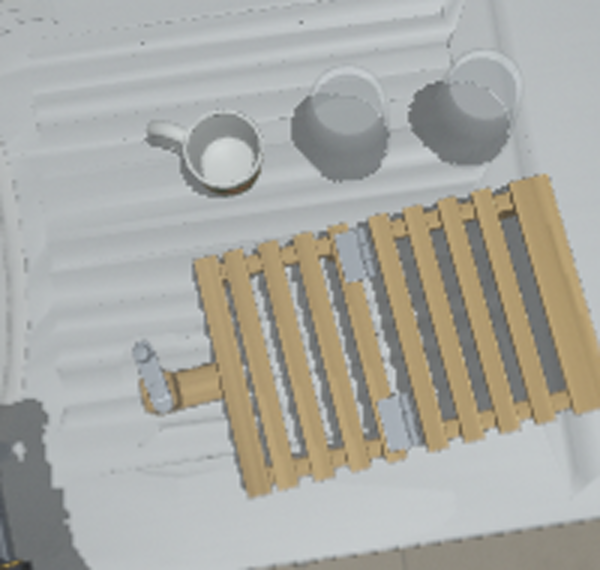

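Run:
```python
from h import *
for z in(46,51,56):
  P=[r2w([85,-142,z]),r2w([-85,-142,z]),r2w([85,-112,z])]
  print(z,((proj('scene',P)-[100,100]+.3)*2.8).round(),((proj('top',P)-[180,150]+.3)*3).round())
a=np.load('pics/t3.npy').astype(int);b=np.load('pics/t10.npy').astype(int)
d=abs(a-b).max(2)[160:216,225:360];print('bystander diff',d.max(),(d>25).sum())
```

```text
46 [[686. 445.]
 [536. 611.]
 [644. 428.]] [[551. 169.]
 [620. 401.]
 [511. 179.]]
51 [[687. 439.]
 [536. 604.]
 [644. 422.]] [[552. 168.]
 [622. 401.]
 [512. 178.]]
56 [[687. 432.]
 [536. 598.]
 [644. 416.]] [[554. 166.]
 [623. 401.]
 [513. 176.]]
bystander diff 129 116
```

Run:
```python
from h import *
a=np.load('pics/t3.npy').astype(int);b=np.load('pics/t10.npy').astype(int)
d=abs(a-b).max(2)[160:216,225:360];y,x=np.where(d>25)
print('x',x.min()+225,x.max()+225,'y',y.min()+160,y.max()+160)
print((abs(a-b).max(2)[160:206,225:360]>25).sum(), (abs(a-b).max(2)[160:215,225:325]>25).sum())
job_done()
```

```text
x 329 359 y 208 215
0 0
the job is handed in; nothing more can be done
```

I opened the rack out flat and handed the job in at about 15.4 s, with the arm clear of everything.

- **Turn-button:** I pushed its knob sideways with the closed fingertips. In the top picture it measures about 1.75 rad or slightly over, so it sits at or near its +x stop. It stays clear of the leaf.
- **Leaf:** I tilted the closed fingers under the lip and pushed it round the hinge. I slowed over the last stretch and pressed it lightly onto its stop. Nothing was pinched.
- **Forces:** The readings between moves stayed below 8 N during the swing. The final press against the stop read about 29 N.

**Last checks:**
- **Flatness:** At the stop the fingertip stood at 45.8 mm, against the 46 mm slat top. After backing off, the lip corners lie within a few pixels of where they should be for a leaf lying flat. The largest gap is about 7 px on one corner in the 3x enlarged top view, which is about 2 px in the original.
- **Glasses and cup:** The top pictures before and after show no change where they stand. My first comparison did flag a difference, but it was only the opened leaf's corner inside the compared area.

No check failed.

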